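# Check an earth screw through the inspection mirror

### The job

A steel spacer tube has been left standing in front of the upright stud offcut: put it back upright and fully down in its own storage block, the one with the wide round hole that fits it, and let go of it. Then take the upright pin behind the sprung inspection mirror and swing the mirror until the small camera on the rig, looking into the mirror, sees the stud's brass screw in the middle of the mirror, and hold it steady there: the program finishes with the gripper still holding the mirror at that angle. Leave the other loose things on the table where they are.

Things in the scene. Friction and masses are not known exactly. Their poses are not given: they have to be found in the camera images.
- sleeve: the steel spacer tube: round, 36 mm outer diameter, 30 mm bore, 90 mm tall, 0.15 to 0.3 kg, loose, standing upright on the table about 80 mm in front of the stud's web (in its mouth's direction); origin at the centre of its underside, z up along the tube
- block_wide_hole (a point): centre of the mouth (35 mm above the table, at the block's top) of the WIDE ROUND hole, the tube's own place: 40 mm across, 30 mm deep, chamfered 2 mm. Seated, the tube's underside is 5 mm above the table. Three fixed plywood blocks (80 x 110 x 35 mm, one hole each) stand in a row on the robot's left in any order; a white tag 55 mm from each hole shows its outline in black (here a large disc)
- block_square_hole (a point): the same point of the block with the square hole, 30 mm wide (tag: square); not for the tube, which does not fit
- block_narrow_hole (a point): the same point of the block with the narrow round hole, 28 mm across (tag: small disc); not for the tube, which does not fit
- mirror (a joint): angle of the mirror about its vertical pivot, 0 to 1.3 rad, growing anticlockwise seen from above. A spring pulls it back to 0 (torque 0.15 N m/rad times (angle + 0.5 rad): 1.5 to 3 N at the pin), so it must be held. At 0, where it starts, the mirror faces well away from the answer, which lies at 0.45 to 1.0 rad
- mirror_face (a point): centre of the reflecting face, on the mirror's vertical pivot axis, 90 mm above the table; turns with the mirror: x axis = the mirror's normal, out of the reflecting side, z up. Mirror with black frame: 56 mm wide, 58 to 122 mm above the table, the frame 7 mm thick behind the face
- mirror_pin (a point): grip point, 118 mm above the table, on an upright round steel pin (12 mm diameter, free from 80 to 136 mm above the table) at the end of a flat lever (14 mm wide, top at 80 mm) pointing straight back from the mirror; the pin's axis is 80 mm behind the pivot axis (along minus x of mirror_face) and travels on that arc
- lens (a point): centre of the front of the lens of the rig's camera, a black box on a post, 192 mm from the mirror's pivot, 90 mm above the table, looking straight at the pivot. Camera (top at 113 mm) and mirror stand on one fixed rig
- screw (a point): centre of the brass screw's head (18 mm across), 90 mm above the table, in the mouth of the fixed stud offcut: an upright galvanised U channel, web 92 mm wide, flanges 35 mm deep, top at 108 mm. Minus x = the way screw and mouth face, z up. The screw is mid-mirror when the mirror's normal halves the level angle between the directions pivot-to-lens and pivot-to-screw
- sightline (a point): the camera's line of sight after the mirror: starts at mirror_face, its x axis runs along the reflected line (level), z up; it turns by twice the mirror's angle. The screw's y in this frame is how far it lies beside the middle of the view
- thin_tube: loose bystander: steel tube 26 mm across, 70 mm tall, standing; origin at the centre of its underside
- square_bar: loose bystander: square steel bar 90 x 28 x 28 mm, lying; origin at the centre of its underside
- wall_box: loose bystander: open galvanised wall box 100 x 100 x 40 mm; origin at the centre of its underside
- wall_box2: loose bystander: open galvanised wall box 100 x 55 x 50 mm; origin at the centre of its underside
- jar1: loose bystander: clear jar with white lid, 80 mm across, 120 mm tall; origin at the centre of its underside
- jar2: loose bystander: clear jar with white lid, 80 mm across, 100 mm tall; origin at the centre of its underside
- driver: loose bystander: screwdriver lying flat, about 0.2 m long
Mind the look-alikes: they are no part of the job. Leave any orange or pink look-alike of the part that bears screw alone.

How it is judged:
By the outcome, as a careful person would: the job done as asked, in the order asked, and still so for the second after the job is handed in, while the arm keeps its last pose, push and grip.
It also fails if it takes over 54 s, if anything falls off the work surface, if the arm or the gripper's body presses on something with over 40 N, if the wrist force passes 120 N, or if a joint passes its speed limit or range.

### The arm

A 7-joint arm with a two-finger parallel gripper is mounted at the origin on the work surface. World frame = base frame: x ahead of the robot, y to its left, z up, the work surface at z = 0. Lengths are in m, angles in rad, forces in N, time in s.
With the tool pointing down it reaches from about 0.4 to 0.85 m from the base axis. Payload 4.4 kg.
Tool frame: the origin (TCP) lies midway between the tips of the shut fingers; the grasp point (between the pads) lies 19 mm behind it; z points along the fingers, y is the direction in which the jaws open and shut (so a half turn about z gives the same grasp; the last joint's range is limited). The gripper opens to 94 mm and grips with 3 to 60 N. Pads are 16 mm wide; open, the fingers measure 119 mm over their backs; the gripper's body (75 mm by 177 mm) begins 78 mm behind the grasp point.
Start: joints at [1.26, 0.628, 0.038, 1.517, -0.027, 0.996, -0.02], TCP at [0.158, -0.631, 0.205] pointing down, gripper open.
Joint ranges: [-3.06, 3.06], [-0.37, 2.12], [-1.25, 1.32], [0.18, 2.47], [-1.1, 4.24], [0.23, 1.98], [-2.94, 2.94]. Speed limits (rad/s): [2.57, 2.57, 3.14, 3.14, 3.14, 3.14, 3.14].

### API

Orientations are given as a 3x3 rotation matrix whose columns are the frame's x, y, z axes.
In Python, from station import readout, cams, ticket gives the robot as it stands.
- The arm moves only by the shell command python3 -m creep 'ROWS'. ROWS is JSON, a list that holds one entry, the list of rows, each a list of 5 numbers: the shift along the tool's x, y, z in m, then the turn about the tool's z in degrees, then the gripper's target within -1 to 1 (shut at 1, half-way at 0, fully open at -1). A call has 1 to 20 rows; each row is the pose to reach, as a shift and turn from the pose measured when the call began, along the tool's axes at that moment; what a row does not reach only later rows make up. A row lasts 1/8 s, in which the tool goes at most 62.5 mm and 10.7 degrees, less where a joint would pass 70% of its speed; a pose out of reach is approached as far as the arm can. A call with a gripper value outside its range is refused whole. The fingers move at their own pace and stop on an object; the grip force is fixed at half the most. Time passes only in rows, so rows that repeat a pose let the fingers close. It gives the time, the measured TCP pose, the force and the opening at its end, in the units of the state.
- readout.get_obs(): the state, without advancing time (a new reading comes with each control period).
- cams.capture(name): name is "scene" or "top"; returns the picture (480x640x3 uint8, blue, green, red); there is no depth.
- cams.camera_params(name): a dict with "fx", "fy", "cx", "cy" (pixels), "view" (4x4, takes a point from world to camera coordinates). Camera axes: x right, y down, z forward; pixel columns grow to the right and rows downward; lengths in m; the calibration is good to about 2 mm. A picture is of the moment at which its call begins. camera_params takes no time and is no camera call.
- ticket.sign_off(): hands the job in, once; it reports no verdict.
The state is a dict: "t": time; "q": joint angles; "qd": joint speeds; "tau": joint torques, N m; "ee_pos": TCP position; "tcp_rot": TCP orientation; "force": force on the tool from outside, world axes, zero at the start; "moment": the same for the moment, N m; "gripper_width": finger opening in m.
Only numpy, scipy, OpenCV 4.12 (cv2) and the standard library are available. Lean on these libraries where they do the work, as an engineer would, in place of code of your own. Each camera call takes 0.05 s, during which the arm holds its last target.

## Working session

There is one attempt and no reset: what is moved stays moved. The work goes in short steps, Python scripts to look and compute and a shell command to move; the robot and the scene stay as the last step left them, time stands still between calls to the robot, and variables do not carry over. Pictures are saved under pics/ and viewed, and the job is handed in when it is done.

```bash
mkdir -p pics; ls; python3 - <<'E'
from station import readout, cams
import cv2, numpy as np
np.set_printoptions(precision=4,suppress=True)
for n in("scene","top"):
    cv2.imwrite(f"pics/{n}0.png",cams.capture(n)); p=cams.camera_params(n); print(n,{k:np.array(v) for k,v in p.items()})
o=readout.get_obs(); print(o)
E
```

```text
pics
scene {'fx': array(608.3425), 'fy': array(608.3425), 'cx': array(316.8806), 'cy': array(242.7326), 'view': array([[-0.2647,  0.9642,  0.0168,  0.1491],
       [ 0.5993,  0.1781, -0.7804, -0.2442],
       [-0.7555, -0.1965, -0.625 ,  1.8553],
       [ 0.    ,  0.    ,  0.    ,  1.    ]])}
top {'fx': array(462.7533), 'fy': array(462.7533), 'cx': array(320.0016), 'cy': array(243.5883), 'view': array([[-0.0148, -0.9998, -0.0155, -0.021 ],
       [-0.9854,  0.0172, -0.1695,  0.5387],
       [ 0.1698,  0.0128, -0.9854,  1.2169],
       [ 0.    ,  0.    ,  0.    ,  1.    ]])}
{'t': 0.1, 'q': array([ 1.2602,  0.6292,  0.0384,  1.5182, -0.027 ,  0.9963, -0.02  ]), 'qd': array([-0.0013, -0.0025,  0.0004, -0.0026, -0.0011,  0.0006,  0.0009]), 'tau': array([  0.0029, -55.0786,   1.1477, -18.7113,  -0.0521,   0.0193,
         0.    ]), 'ee_pos': array([ 0.1574, -0.63  ,  0.2047]), 'tcp_rot': array([[ 0.9702,  0.2424, -0.0004],
       [ 0.2424, -0.9702,  0.0016],
       [-0.    , -0.0017, -1.    ]]), 'force': array([0.3352, 0.1399, 0.2242]), 'moment': array([0.0036, 0.0568, 0.0302]), 'gripper_width': 0.09378833905548489}
```

View pics/scene0.png

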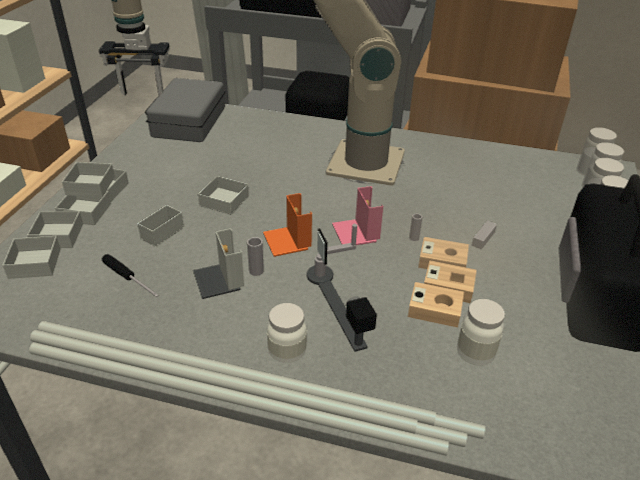

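View pics/top0.png

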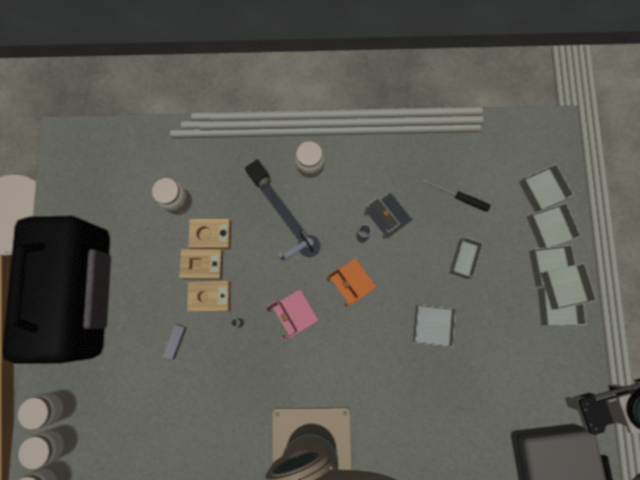

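The scene picture shows the grey stud at (228,262), the tube in front of it at (256,256), and orange and pink decoy studs at (298,225) and (368,215). The mirror is at (321,248), its camera at (361,315), and the blocks at (436,303), (450,280) and (443,252).

The tube could be confused with the thin tube at scene (416,227) / top (237,322). I choose the one at (256,256) / top (363,233), because it stands in front of the grey stud. Next I'll check it and the block tags in close crops.

```bash
python3 - <<'E'
import cv2
t=cv2.imread("pics/top0.png"); s=cv2.imread("pics/scene0.png")
def c(im,x,y,w,h,k,n): cv2.imwrite(n,cv2.resize(im[y:y+h,x:x+w],None,fx=k,fy=k,interpolation=cv2.INTER_CUBIC))
c(t,340,180,80,70,8,"pics/t_stud.png")
c(t,235,150,100,120,5,"pics/t_rig.png")
c(t,170,210,80,110,5,"pics/t_blk.png")
c(s,185,220,100,90,7,"pics/s_stud.png")
c(s,300,200,100,155,4,"pics/s_rig.png")
c(s,400,200,100,130,5,"pics/s_blk.png")
E
```

```text
(no output)
```

View pics/t_stud.png

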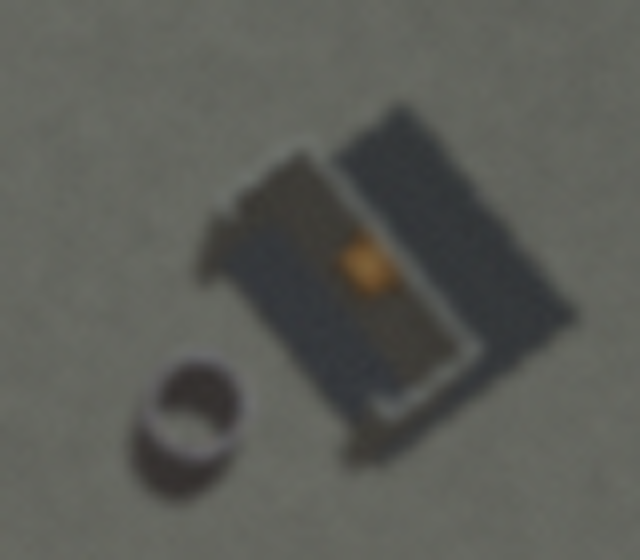

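View pics/t_rig.png

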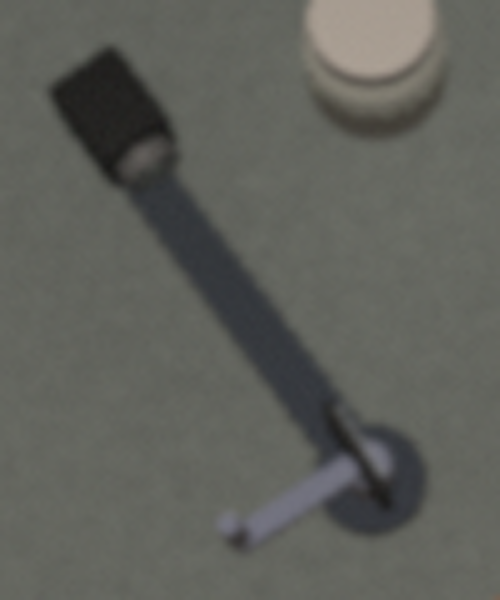

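View pics/t_blk.png

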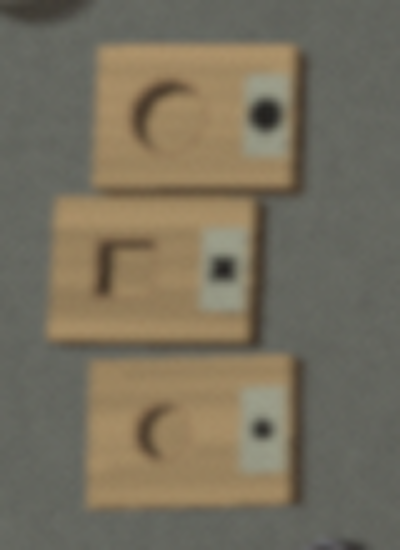

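View pics/s_stud.png

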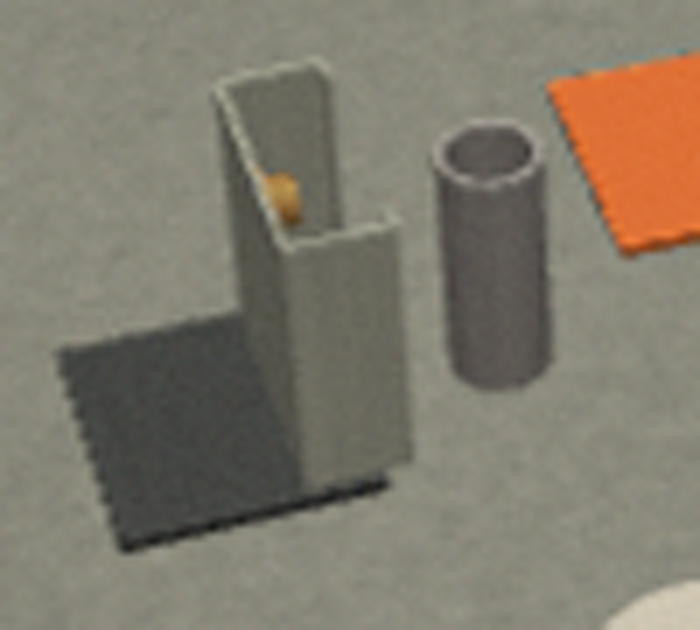

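View pics/s_rig.png

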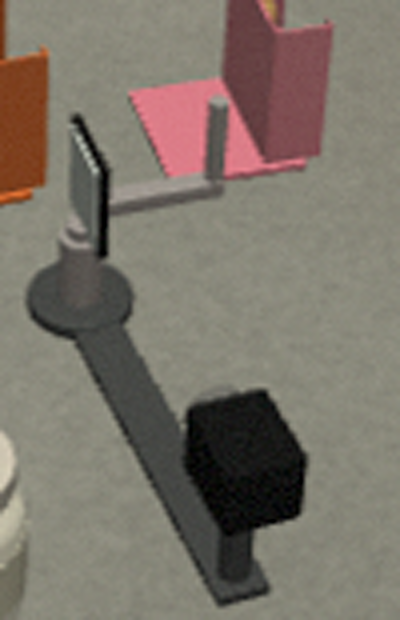

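View pics/s_blk.png

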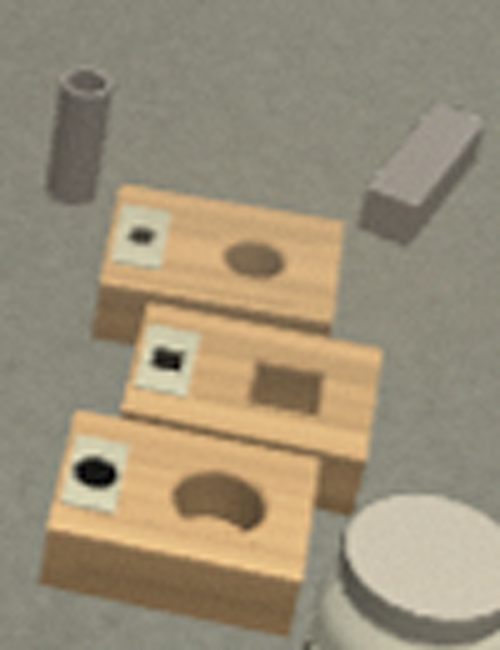

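The tube in front of the grey stud is confirmed: its rim is at top ≈(364,230.6) and scene ≈(254.4,241.4). The large-disc tag marks the farthest block, with its hole at top (203,233) and scene (443,300). Next are sharper crops of the rig and stud for measuring.

```bash
cat > h.py <<'E'
import cv2, numpy as np
from station import cams
from scipy.optimize import least_squares
np.set_printoptions(precision=4,suppress=True)
P={n:cams.camera_params(n) for n in("scene","top")}
def proj(n,X):
    p=P[n]; V=np.array(p["view"]); c=V[:3,:3]@np.asarray(X,float)+V[:3,3]
    return np.array([p["fx"]*c[0]/c[2]+p["cx"],p["fy"]*c[1]/c[2]+p["cy"]])
def atz(n,u,z):
    p=P[n]; V=np.array(p["view"]); R=V[:3,:3]; o=-R.T@V[:3,3]
    d=R.T@np.array([(u[0]-p["cx"])/p["fx"],(u[1]-p["cy"])/p["fy"],1]); return o+d*(z-o[2])/d[2]
def tri(us,ut):
    f=lambda X:np.r_[proj("scene",X)-us,proj("top",X)-ut]
    r=least_squares(f,[.5,0,.05]); return r.x,r.fun
def crop(im,x,y,w,h,k,n,g=0.6):
    c=cv2.resize(im[y:y+h,x:x+w],None,fx=k,fy=k,interpolation=cv2.INTER_CUBIC)
    c=(255*(c/255.)**g).clip(0,255).astype('uint8')
    for i in range(0,w,5): 
        cv2.line(c,(i*k+k//2,0),(i*k+k//2,6 if i%10 else 12),(0,255,255),1)
        if i%10==0: cv2.putText(c,str(x+i),(i*k,26),0,.45,(0,255,255),1)
    for j in range(0,h,5):
        cv2.line(c,(0,j*k+k//2),(6 if j%10 else 12,j*k+k//2),(0,255,255),1)
        if j%10==0: cv2.putText(c,str(y+j),(14,j*k+k//2+5),0,.45,(0,255,255),1)
    cv2.imwrite(n,c)
E
python3 - <<'E'
from h import *
t=cv2.imread("pics/top0.png"); s=cv2.imread("pics/scene0.png")
crop(t,240,155,45,40,14,"pics/a1.png",.45)
crop(t,272,225,55,40,14,"pics/a2.png",.45)
crop(s,300,220,62,75,8,"pics/a3.png",.45)
crop(s,335,285,50,70,8,"pics/a4.png",.4)
print("tube",atz("top",(363.9,230.6),.09),atz("scene",(254.4,241.4),.09))
print("hole",atz("top",(203.2,233.2),.035),atz("scene",(443.2,300.4),.035))
E
```

```text
tube [ 0.5635 -0.1467  0.09  ] [ 0.5642 -0.1507  0.09  ]
hole [0.5751 0.294  0.035 ] [0.5781 0.2919 0.035 ]
```

View pics/a1.png

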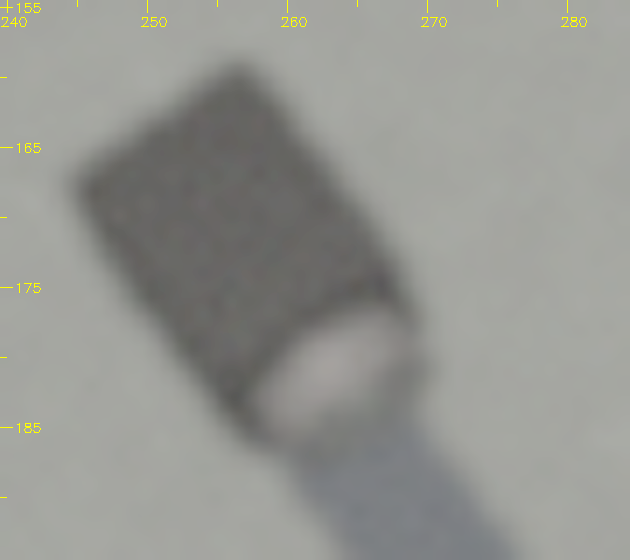

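View pics/a2.png

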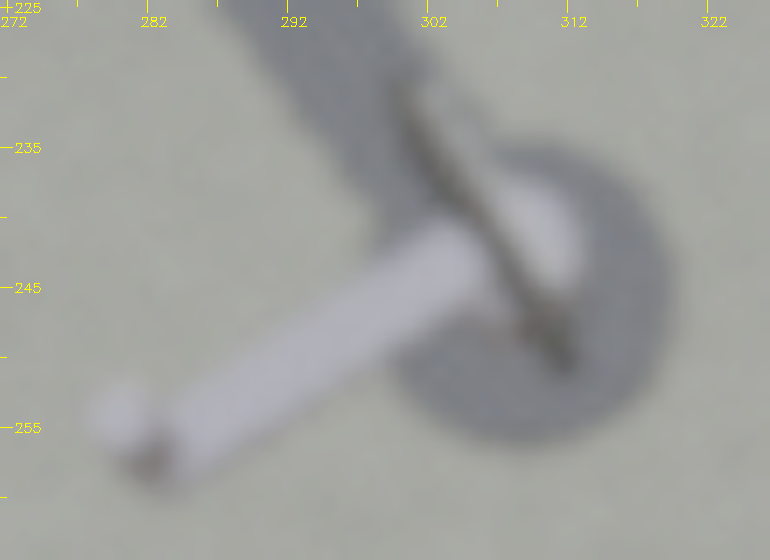

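View pics/a3.png

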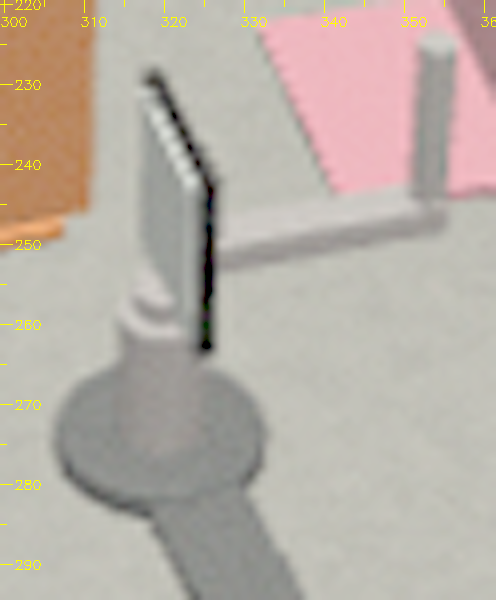

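View pics/a4.png

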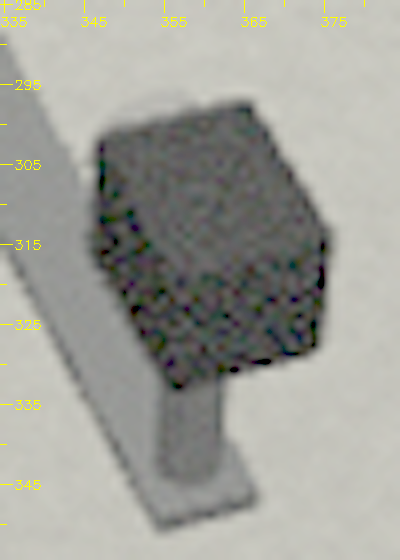

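```bash
python3 - <<'E'
from h import *
t=cv2.imread("pics/top0.png"); s=cv2.imread("pics/scene0.png")
crop(t,362,192,52,48,13,"pics/b1.png",.45)
crop(s,185,220,82,85,8,"pics/b2.png",.5)
ct=[(246,167.5),(256.5,159.5),(267.7,175.8),(256.8,184)]
cs=[(347,302),(366,297.5),(375,313.5),(357.5,319)]
print("camtop top"); [print(atz("top",u,.113)) for u in ct]
print("camtop scene");[print(atz("scene",u,.113)) for u in cs]
print("disc",atz("top",(308.3,245.5),.006),atz("scene",(319.5,273),.006))
print("pin",atz("top",(280.3,254.3),.136),atz("scene",(353.6,225.3),.136), tri((353.6,225.3),(280.3,254.3)))
print("mirror top ends", [atz("top",u,.122) for u in((299.8,231.5),(311.8,250))],[atz("scene",u,.122) for u in((318,229.5),(325.3,242.5))])
E
```

```text
camtop top
[0.7358 0.1635 0.113 ]
[0.7575 0.1356 0.113 ]
[0.7116 0.1055 0.113 ]
[0.6896 0.1343 0.113 ]
camtop scene
[0.7217 0.1041 0.113 ]
[0.6983 0.1381 0.113 ]
[0.7377 0.1643 0.113 ]
[0.762  0.1345 0.113 ]
disc [0.5403 0.0038 0.006 ] [ 0.5357 -0.0012  0.006 ]
pin [0.4971 0.0697 0.136 ] [0.4988 0.0664 0.136 ] (array([0.4976, 0.0678, 0.1355]), array([ 0.725 , -0.0065,  0.784 , -0.1825]))
mirror top ends [array([0.5577, 0.0209, 0.122 ]), array([ 0.5089, -0.0095,  0.122 ])] [array([ 0.5193, -0.0115,  0.122 ]), array([0.5605, 0.0165, 0.122 ])]
```

View pics/b1.png

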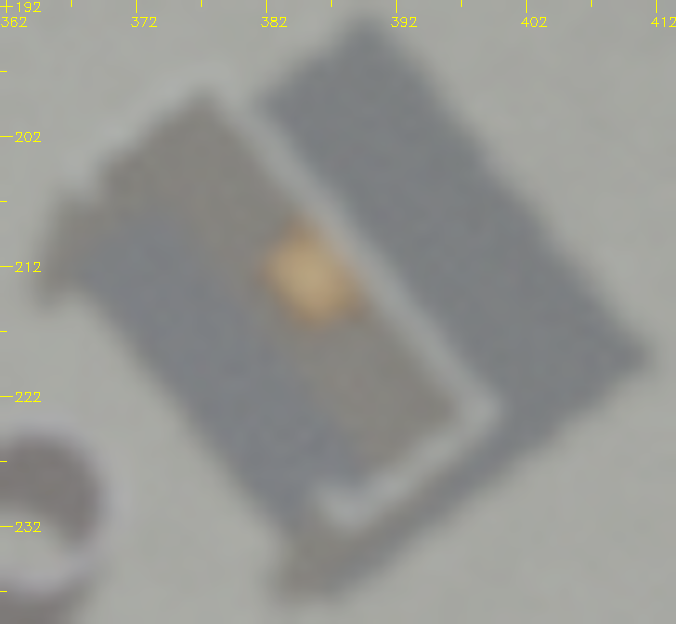

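View pics/b2.png

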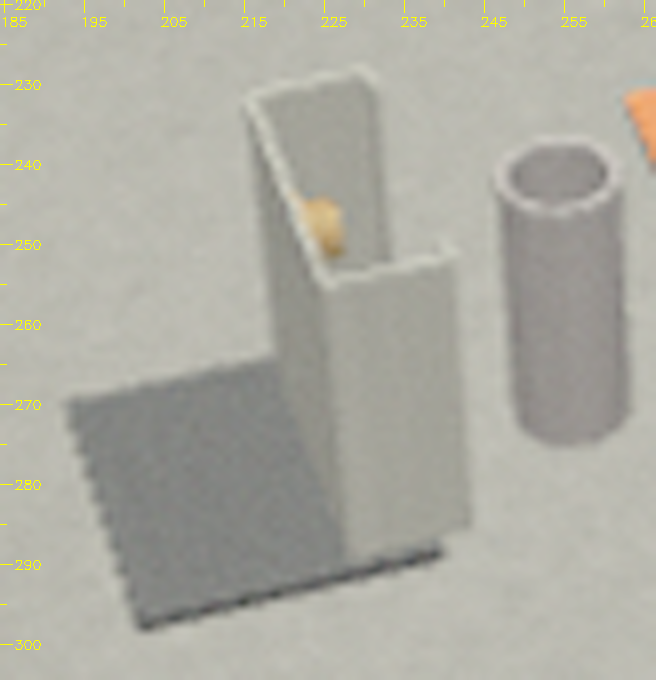

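```bash
python3 - <<'E'
from h import *
T={"w1":(378,198),"w2":(399.2,223),"f1":(368.8,205.2),"f2":(388.3,231)}
S={"w1":(230,0),}
W={}
S={"w1":(215.5,231.6),"w2":(225.5,255.1),"f1":(230.7,228.3),"f2":(241.4,250.8)}
for k in T: print(k,atz("top",T[k],.108)[:2],atz("scene",S[k],.108)[:2])
for n,D in(("top",T),("scene",S)):
    X={k:atz(n,D[k],.108)[:2] for k in D}
    m=(X["w1"]+X["w2"])/2; d=X["w2"]-X["w1"]; a=np.arctan2(d[1],d[0]); print(n,"webmid",m,"len",np.linalg.norm(d),"ang",np.degrees(a), "fl",X["f1"]-X["w1"],X["f2"]-X["w2"])
print("screw",atz("top",(385.3,212.4),.09))
E
```

```text
w1 [ 0.6467 -0.1849] [ 0.5766 -0.2401]
w2 [ 0.5784 -0.2376] [ 0.6486 -0.1863]
f1 [ 0.6276 -0.1601] [ 0.555  -0.2113]
f2 [ 0.5577 -0.2085] [ 0.6249 -0.1583]
top webmid [ 0.6125 -0.2113] len 0.08622393937242218 ang -142.3239294720598 fl [-0.019   0.0248] [-0.0207  0.0292]
scene webmid [ 0.6126 -0.2132] len 0.08986100446434138 ang 36.733312306087676 fl [-0.0216  0.0288] [-0.0238  0.028 ]
screw [ 0.6117 -0.205   0.09  ]
```

```bash
cat >> h.py <<'E'
from station import readout
def go(x,y,z,jaw=None,o=None):
    o=o or readout.get_obs(); R=np.array(o["tcp_rot"]); s=R.T@(np.array([x,y,z])-o["ee_pos"])
    j=np.degrees(np.arctan2(R[1,1],R[0,1]))
    print("t",round(o["t"],2),"tcp",o["ee_pos"],"jaw deg",round(j,1),"shift mm",(s*1000).round(1), "" if jaw is None else ("turn(world ccw-> -tool z)",round(-((jaw-j+90)%180-90),1)),"F",o["force"],"w",round(o["gripper_width"],4),"q7",round(o["q"][6],2))
E
python3 - <<'E'
from h import *
s=cv2.imread("pics/scene0.png")
crop(s,260,180,125,80,6,"pics/c1.png",.6)
print([atz("top",u,.0)[:2] for u in((350,283),(292,313),(237,322))])
go(.564,-.1485,.16,37)
E
```

```text
[array([ 0.4334, -0.111 ]), array([0.3531, 0.0511]), array([0.3309, 0.2029])]
t 0.1 tcp [ 0.1574 -0.63    0.2047] jaw deg -76.0 shift mm [ 511.2 -368.6   45.3] ('turn(world ccw-> -tool z)', np.float64(67.0)) F [0.3352 0.1399 0.2242] w 0.0938 q7 -0.02
```

View pics/c1.png

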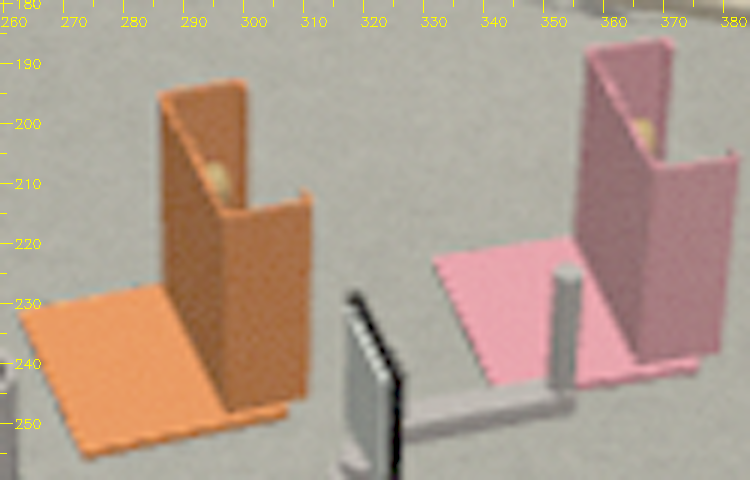

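```bash
python3 -m creep '[[[0.511,-0.368,0,10,-0.3],[0.511,-0.368,0,20,-0.3],[0.511,-0.368,0,30,-0.3],[0.511,-0.368,0,40,-0.3],[0.511,-0.368,0,50,-0.3],[0.511,-0.368,0,60,-0.3],[0.511,-0.368,0,67,-0.3],[0.511,-0.368,0,67,-0.3],[0.511,-0.368,0,67,-0.3],[0.511,-0.368,0.045,67,-0.3],[0.511,-0.368,0.045,67,-0.3],[0.511,-0.368,0.045,67,-0.3],[0.511,-0.368,0.045,67,-0.3],[0.511,-0.368,0.045,67,-0.3]]]'
python3 - <<'E'
from h import *
go(.564,-.1485,.046,37)
s=cams.capture("scene"); t=cams.capture("top"); cv2.imwrite("pics/s1.png",s); cv2.imwrite("pics/t1.png",t)
crop(s,190,180,110,110,5,"pics/d1.png",.6); crop(t,330,180,90,80,7,"pics/d2.png",.5)
X=[atz("scene",u,.108)[:2] for u in((285.5,194),(296,215),(298,193.5),(310,213),(357,187.5),(369,206.5),(371,186.5),(381,206))]
print(np.array(X))
E
```

```text
t: 1.85
ee_pos: [0.5635, -0.1514, 0.1613]
tcp_rot: [[0.6, -0.8, 0.001], [-0.8, -0.6, 0.001], [0.0, -0.001, -1.0]]
force: [-0.0, -0.9, 0.7]
gripper_width: 0.061
t 1.85 tcp [ 0.5635 -0.1514  0.1613] jaw deg -143.2 shift mm [ -2.   -2.  115.3] ('turn(world ccw-> -tool z)', np.float64(-0.2)) F [-0.0357 -0.9268  0.6933] w 0.061 q7 -2.04
[[ 0.3838 -0.1327]
 [ 0.4616 -0.0816]
 [ 0.3726 -0.1033]
 [ 0.4441 -0.0517]
 [ 0.3031  0.0329]
 [ 0.3767  0.0791]
 [ 0.2882  0.0663]
 [ 0.3661  0.1069]]
```

View pics/d1.png

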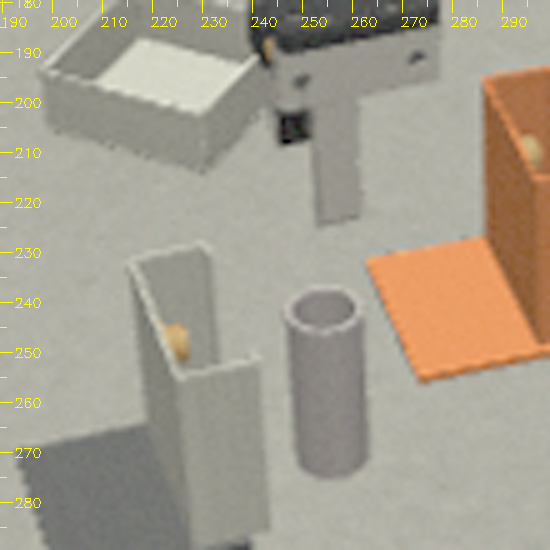

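View pics/d2.png

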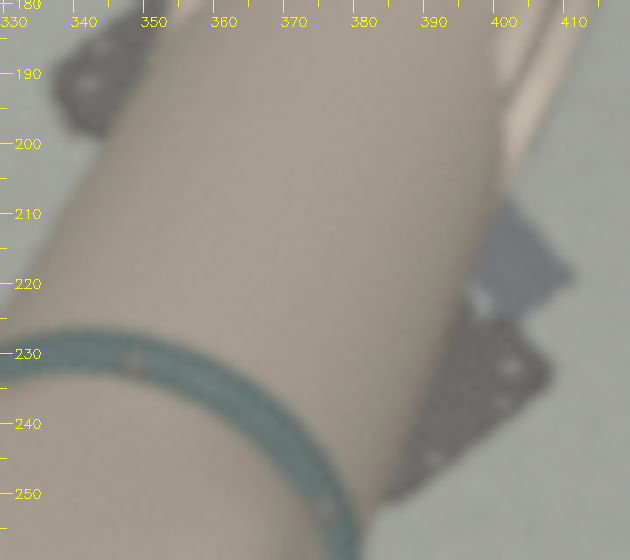

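```bash
python3 - <<'E'
from h import *
# near finger: inner face at 30.5mm, outer back ~43mm from tcp along jaw
c=np.array([.5635,-.1514,.1613]); d=np.array([.8,.6,0]); x=np.array([.6,-.8,0])
for r in(.0305,.043):
  for w in(-.008,.008): print(r,w,proj("scene",c+d*r+x*w))
E
```

```text
0.0305 -0.008 [260.2092 223.1304]
0.0305 0.008 [253.2216 224.6452]
0.043 -0.008 [261.9219 226.3501]
0.043 0.008 [254.8928 227.8867]
```

```bash
python3 -m creep '[[[-0.001,-0.001,0.05,0,-0.3],[-0.001,-0.001,0.09,0,-0.3],[-0.001,-0.001,0.115,0,-0.3],[-0.001,-0.001,0.115,0,-0.3],[-0.001,-0.001,0.115,0,-0.3],[-0.001,-0.001,0.115,0,0.6],[-0.001,-0.001,0.115,0,0.6],[-0.001,-0.001,0.115,0,0.6],[-0.001,-0.001,0.115,0,0.6],[-0.001,-0.001,0.115,0,0.6]]]'
python3 - <<'E'
from h import *
go(.577,.293,.15,-93)
s=cams.capture("scene"); cv2.imwrite("pics/s2.png",s)
crop(s,190,180,110,110,5,"pics/e1.png",.6)
E
```

```text
t: 3.2
ee_pos: [0.5643, -0.1491, 0.0467]
tcp_rot: [[0.6, -0.8, 0.002], [-0.8, -0.6, 0.001], [0.0, -0.002, -1.0]]
force: [-0.8, -0.1, 5.3]
gripper_width: 0.0356
t 3.2 tcp [ 0.5643 -0.1491  0.0467] jaw deg -143.1 shift mm [-346.  -275.7 -102.9] ('turn(world ccw-> -tool z)', np.float64(-50.1)) F [-0.7703 -0.1377  5.3195] w 0.0356 q7 -1.98
```

View pics/e1.png

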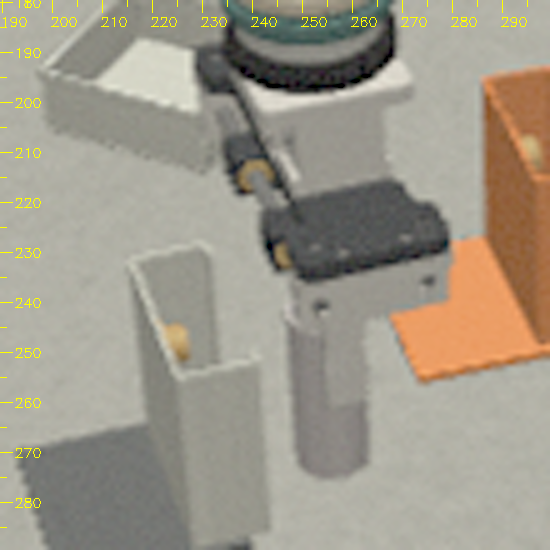

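The tube is held (opening 35.6 mm). I'll lift it clear and carry it over the wide hole.

```bash
python3 -m creep '[[[0,0,-0.06,0,0.6],[0,0,-0.12,0,0.6],[0,0,-0.17,0,0.6],[-0.05,-0.04,-0.17,0,0.6],[-0.1,-0.08,-0.17,-8,0.6],[-0.15,-0.12,-0.17,-16,0.6],[-0.2,-0.16,-0.17,-25,0.6],[-0.25,-0.2,-0.17,-33,0.6],[-0.3,-0.24,-0.17,-41,0.6],[-0.346,-0.276,-0.17,-50,0.6],[-0.346,-0.276,-0.15,-50,0.6],[-0.346,-0.276,-0.11,-50,0.6],[-0.346,-0.276,-0.09,-50,0.6],[-0.346,-0.276,-0.09,-50,0.6],[-0.346,-0.276,-0.09,-50,0.6]]]'
python3 - <<'E'
from h import *
go(.5766,.293,.1,-93)
s=cams.capture("scene"); t=cams.capture("top"); cv2.imwrite("pics/s3.png",s);cv2.imwrite("pics/t3.png",t)
crop(s,395,220,90,110,6,"pics/f1.png",.6)
crop(t,165,180,100,90,6,"pics/f2.png",.5)
E
```

```text
t: 5.12
ee_pos: [0.5777, 0.2933, 0.1377]
tcp_rot: [[0.999, -0.054, 0.002], [-0.054, -0.999, 0.001], [0.002, -0.001, -1.0]]
force: [0.5, -0.4, -2.1]
gripper_width: 0.0356
t 5.12 tcp [0.5777 0.2933 0.1377] jaw deg -93.1 shift mm [-1.2  0.4 37.7] ('turn(world ccw-> -tool z)', np.float64(-0.1)) F [ 0.5415 -0.3675 -2.095 ] w 0.0356 q7 -2.06
```

View pics/f1.png

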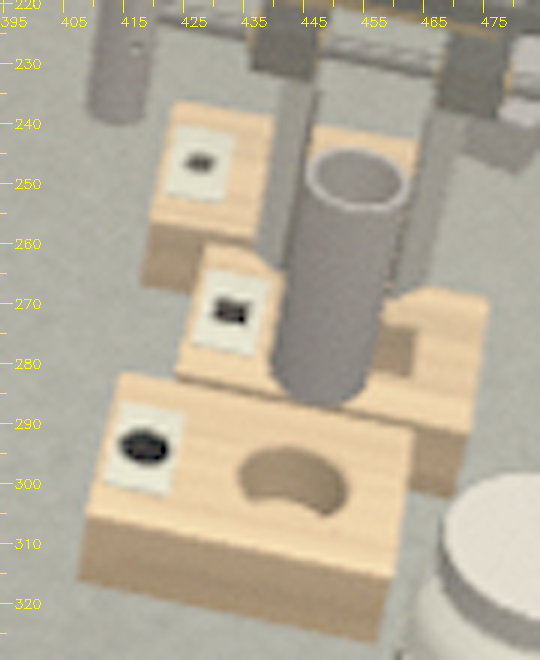

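View pics/f2.png

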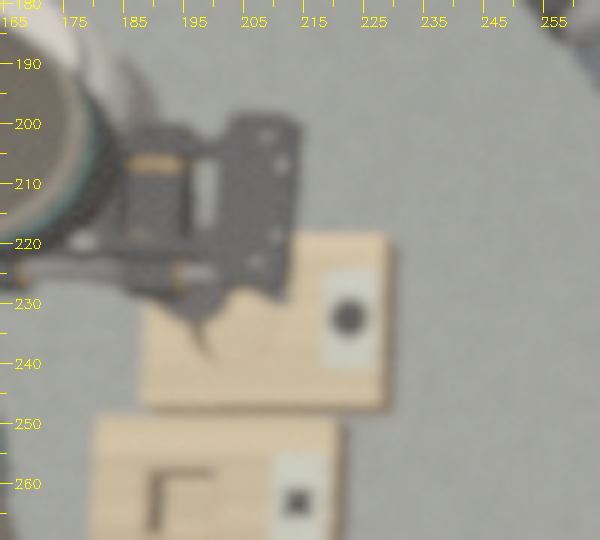

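```bash
python3 - <<'E'
from h import *
for z in(.181,.091): print(z,proj("scene",[.5777,.2933,z]))
print("hole meas -> ", atz("scene",(443.6,300.6),.035), "rim->",atz("scene",(454.2,249.3),.181),"bot->",atz("scene",(447.8,282),.091))
E
```

```text
0.181 [454.3365 249.0881]
0.091 [447.7052 281.574 ]
hole meas ->  [0.5785 0.2928 0.035 ] rim-> [0.5785 0.2931 0.181 ] bot-> [0.579  0.2936 0.091 ]
```

```bash
python3 - <<'E'
from h import *
s=cv2.imread("pics/s3.png"); x0,y0,k=425,280,14
c=cv2.resize(s[280:325,425:465],None,fx=k,fy=k,interpolation=cv2.INTER_CUBIC)
c=(255*(c/255.)**.6).astype('uint8'); d=c.copy()
for ctr,col in(((.5785,.2925),(0,255,0)),):
  for r in(.02,.022):
    z=.035 if r>.021 else .033
    pts=np.array([proj("scene",[ctr[0]+r*np.cos(a),ctr[1]+r*np.sin(a),z]) for a in np.linspace(0,6.3,80)])
    p=((pts-[x0,y0]+.5)*k).astype(int); cv2.polylines(d,[p],False,col,1)
cv2.imwrite("pics/g1.png",d[:, :])
E
```

```text
(no output)
```

View pics/g1.png

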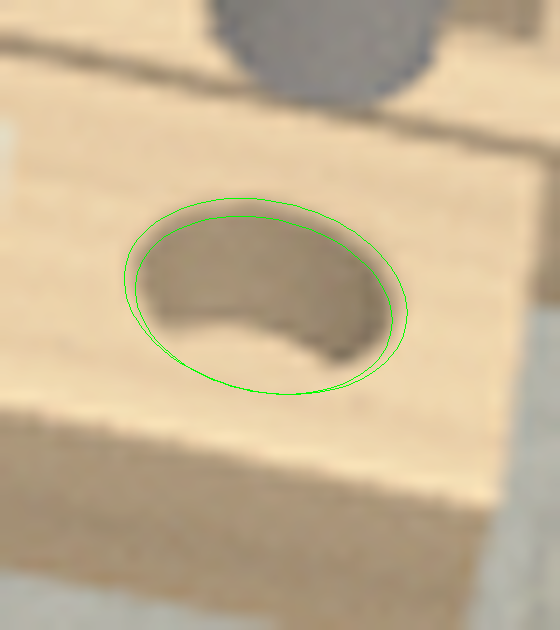

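```bash
python3 -m creep '[[[0.001,0.001,0.02,0,0.6],[0.001,0.001,0.04,0,0.6],[0.001,0.001,0.05,0,0.6],[0.001,0.001,0.056,0,0.6],[0.001,0.001,0.062,0,0.6],[0.001,0.001,0.068,0,0.6],[0.001,0.001,0.068,0,0.6]]]'
python3 - <<'E'
from h import *
go(.5785,.2925,.0517,-93)
E
```

```text
t: 6.1
ee_pos: [0.5827, 0.2925, 0.0782]
tcp_rot: [[0.998, -0.056, 0.011], [-0.056, -0.998, 0.004], [0.01, -0.005, -1.0]]
force: [-8.3, -6.0, 36.8]
gripper_width: 0.0363
t 6.1 tcp [0.5827 0.2925 0.0782] jaw deg -93.2 shift mm [-4.5  0.4 26.5] ('turn(world ccw-> -tool z)', np.float64(-0.2)) F [-8.3147 -5.9692 36.7528] w 0.0363 q7 -2.05
```

```bash
python3 -m creep '[[[-0.004,0,-0.008,0,0.6],[-0.004,0,-0.013,0,0.6],[-0.004,0,-0.013,0,0.6],[-0.004,0,-0.013,0,0.6]]]'
python3 - <<'E'
from h import *
go(.5785,.2925,.0517,-93)
s=cams.capture("scene"); t=cams.capture("top"); cv2.imwrite("pics/s4.png",s);cv2.imwrite("pics/t4.png",t)
crop(s,410,220,70,110,7,"pics/h1.png",.6)
crop(t,180,200,60,60,10,"pics/h2.png",.5)
E
```

```text
t: 6.6
ee_pos: [0.578, 0.2925, 0.0902]
tcp_rot: [[0.998, -0.056, 0.009], [-0.056, -0.998, 0.004], [0.009, -0.004, -1.0]]
force: [-0.2, -0.9, -1.9]
gripper_width: 0.0355
t 6.6 tcp [0.578  0.2925 0.0902] jaw deg -93.2 shift mm [ 0.1  0.2 38.5] ('turn(world ccw-> -tool z)', np.float64(-0.2)) F [-0.2316 -0.8665 -1.8846] w 0.0355 q7 -2.06
```

View pics/h1.png

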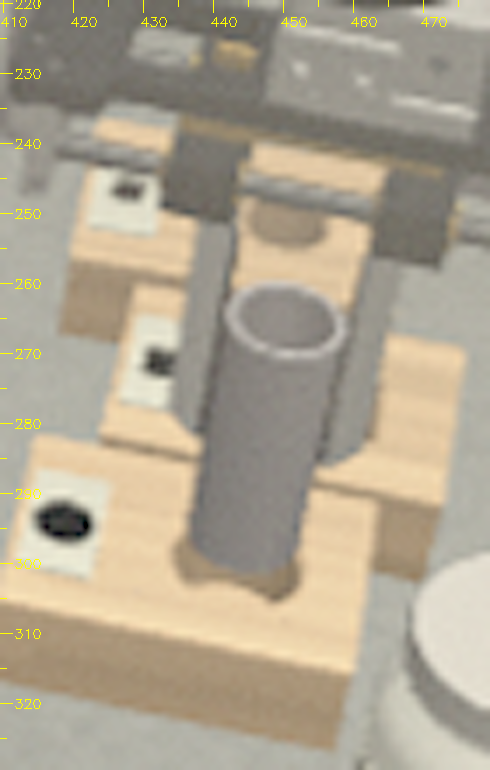

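View pics/h2.png

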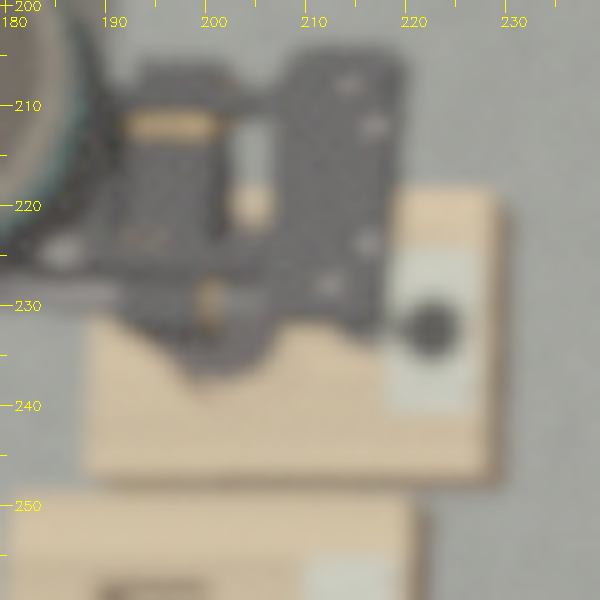

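```bash
python3 - <<'E'
from h import *
s=cv2.imread("pics/s4.png"); x0,y0,k=425,250,12
c=cv2.resize(s[250:312,425:465],None,fx=k,fy=k,interpolation=cv2.INTER_CUBIC)
c=(255*(c/255.)**.6).astype('uint8')
def ell(ctr,r,col):
    pts=np.array([proj("scene",[ctr[0]+r*np.cos(a),ctr[1]+r*np.sin(a),ctr[2]]) for a in np.linspace(0,6.3,80)])
    cv2.polylines(c,[((pts-[x0,y0]+.5)*k).astype(int)],False,col,1)
for z in(.1335,.0435): ell((.578,.2925,z),.018,(0,255,0))
ell((.5785,.2925,.035),.022,(255,0,0)); ell((.5785,.2925,.033),.020,(255,0,255))
cv2.imwrite("pics/g2.png",c)
E
```

```text
(no output)
```

View pics/g2.png

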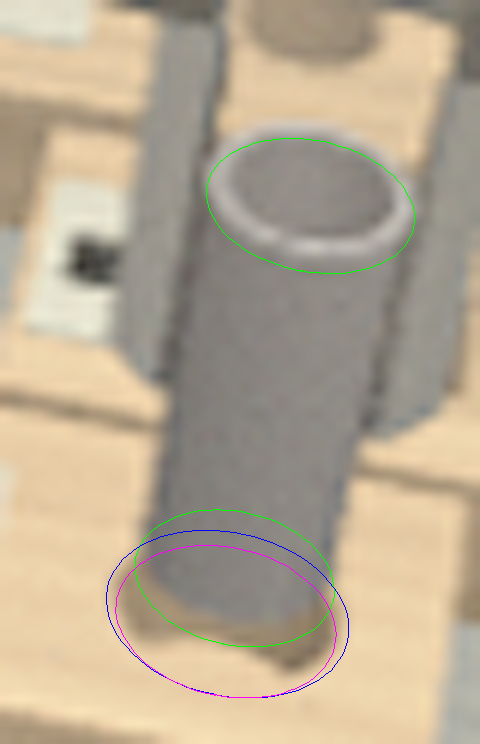

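```bash
python3 - <<'E'
from h import *
def pan(im,n,x0,y0,w,h,k,ells):
    c=cv2.resize(im[y0:y0+h,x0:x0+w],None,fx=k,fy=k,interpolation=cv2.INTER_CUBIC)
    c=(255*(c/255.)**.5).astype('uint8'); d=c.copy()
    for ctr,r,col in ells:
        pts=np.array([proj(n,[ctr[0]+r*np.cos(a),ctr[1]+r*np.sin(a),ctr[2]]) for a in np.linspace(0,6.3,80)])
        cv2.polylines(d,[((pts-[x0,y0]+.5)*k).astype(int)],True,col,1)
    return np.hstack([c,d])
s=cv2.imread("pics/scene0.png");t=cv2.imread("pics/top0.png")
def E(c): return [((*c,.035),.022,(255,0,0)),((*c,.033),.020,(255,0,255))]
cv2.imwrite("pics/i1.png",pan(t,"top",188,218,32,30,12,E((.5751,.294))))
cv2.imwrite("pics/i2.png",pan(s,"scene",428,283,32,32,12,E((.5785,.2925))))
cv2.imwrite("pics/i3.png",pan(t,"top",353,220,22,24,16,[((.5635,-.1467,.09),.018,(255,0,255))]))
E
```

```text
(no output)
```

View pics/i1.png

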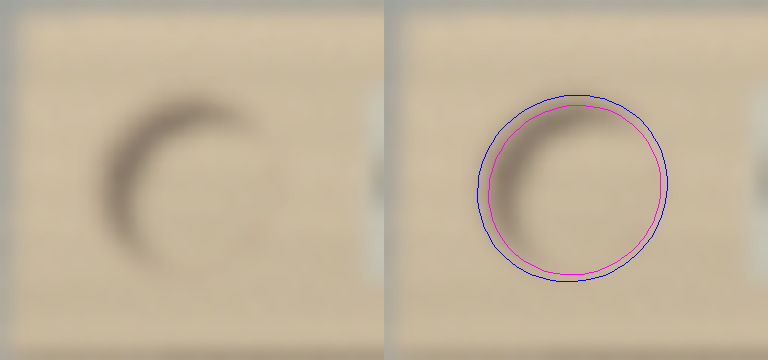

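View pics/i2.png

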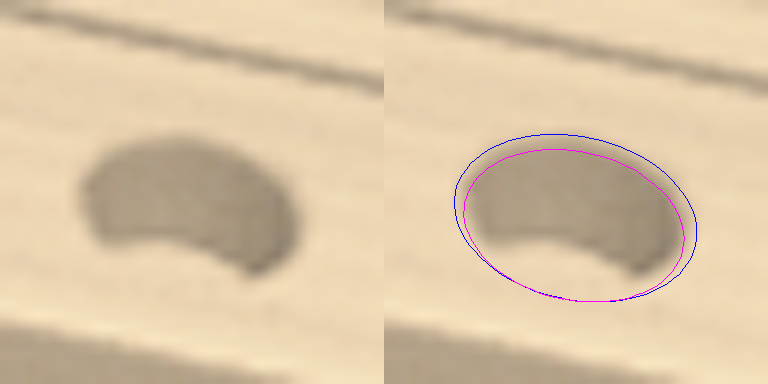

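View pics/i3.png

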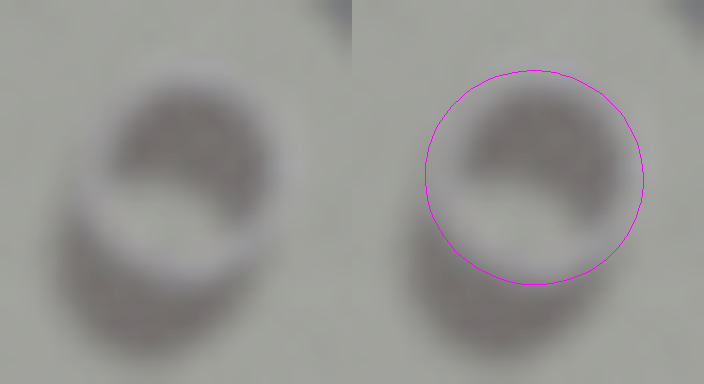

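The tube touched the chamfer because my hole estimate was about 3 mm too far in +x. The overlay fits in both cameras agree on x ≈ 0.5755. I'll retry gently there.

```bash
python3 -m creep '[[[-0.0025,0,0,0,0.6],[-0.0025,0,0.005,0,0.6],[-0.0025,0,0.01,0,0.6],[-0.0025,0,0.013,0,0.6],[-0.0025,0,0.016,0,0.6]]]'
python3 - <<'E'
from h import *
go(.5757,.2925,.048,-93)
E
```

```text
t: 7.32
ee_pos: [0.5759, 0.2926, 0.0739]
tcp_rot: [[0.998, -0.056, 0.01], [-0.056, -0.998, 0.004], [0.009, -0.004, -1.0]]
force: [-0.1, -0.2, -2.3]
gripper_width: 0.0356
t 7.33 tcp [0.5759 0.2926 0.0739] jaw deg -93.2 shift mm [-0.5  0.2 25.9] ('turn(world ccw-> -tool z)', np.float64(-0.2)) F [-0.0837 -0.1879 -2.2621] w 0.0356 q7 -2.06
```

```bash
python3 -m creep '[[[0,0,0.005,0,0.6],[0,0,0.01,0,0.6],[0,0,0.014,0,0.6],[0,0,0.017,0,0.6],[0,0,0.02,0,0.6],[0,0,0.02,0,0.6]]]'
python3 - <<'E'
from h import *
go(.5757,.2925,.048,-93)
E
```

```text
t: 8.07
ee_pos: [0.5761, 0.2925, 0.0537]
tcp_rot: [[0.998, -0.056, 0.009], [-0.056, -0.998, 0.003], [0.009, -0.004, -1.0]]
force: [0.3, -0.4, -2.8]
gripper_width: 0.0356
t 8.07 tcp [0.5761 0.2925 0.0537] jaw deg -93.2 shift mm [-0.4  0.1  5.7] ('turn(world ccw-> -tool z)', np.float64(-0.2)) F [ 0.2657 -0.4411 -2.8091] w 0.0356 q7 -2.06
```

In the hole. I'll lower it until it touches.

```bash
python3 -m creep '[[[0,0,0.002,0,0.6],[0,0,0.004,0,0.6],[0,0,0.006,0,0.6],[0,0,0.007,0,0.6]]]'
```

```text
t: 8.57
ee_pos: [0.5763, 0.2927, 0.0486]
tcp_rot: [[0.998, -0.056, 0.01], [-0.056, -0.998, 0.004], [0.009, -0.004, -1.0]]
force: [-4.2, -2.0, 16.3]
gripper_width: 0.0358
```

```bash
python3 -m creep '[[[0,0,-0.001,0,-0.2],[0,0,-0.001,0,-0.2],[0,0,-0.001,0,-0.2],[0,0,-0.001,0,-0.2],[0,0,-0.03,0,-0.2],[0,0,-0.08,0,-0.2],[0,0,-0.13,0,-0.2],[0,0,-0.13,0,-0.2]]]'
python3 - <<'E'
from h import *
s=cams.capture("scene"); t=cams.capture("top"); cv2.imwrite("pics/s5.png",s);cv2.imwrite("pics/t5.png",t)
crop(s,405,200,80,130,5,"pics/j1.png",.6)
go(.4956,.0691,.18,72)
print(proj("scene",[.5757,.2925,.095]))
E
```

```text
t: 9.57
ee_pos: [0.5778, 0.2935, 0.1831]
tcp_rot: [[0.998, -0.056, 0.017], [-0.056, -0.998, 0.008], [0.017, -0.009, -1.0]]
force: [1.2, 0.2, -0.8]
gripper_width: 0.0566
t 9.68 tcp [0.5748 0.2921 0.1786] jaw deg -93.2 shift mm [-66.6 227.1  -3. ] ('turn(world ccw-> -tool z)', np.float64(14.8)) F [-0.4944 -0.4104 -0.7183] w 0.0562 q7 -2.07
[447.707 279.516]
```

View pics/j1.png

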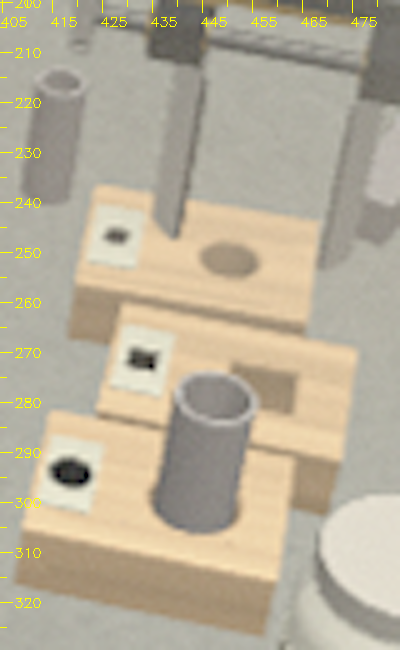

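View pics/t5.png

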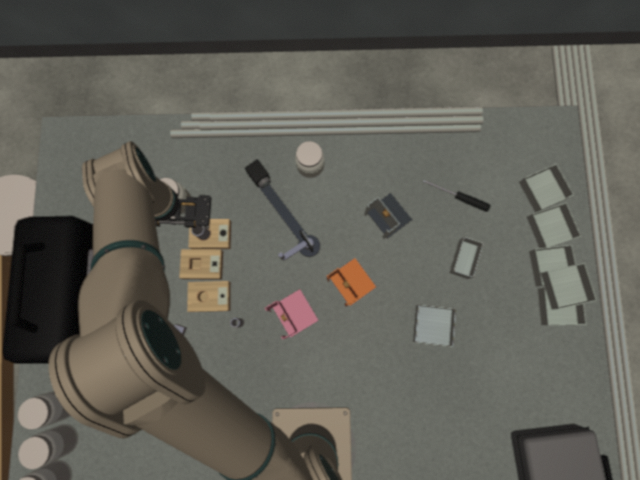

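The tube's rim is at scene (447.7,279.1), against a prediction of (447.7,279.5) for upright and fully seated, so it is home. Next is the mirror pin: I'll take it with the jaws along its arc (about 32° in world).

```bash
python3 - <<'E'
from h import *
go(.498,.068,.175,32)
E
```

```text
t 9.68 tcp [0.5748 0.2921 0.1786] jaw deg -93.2 shift mm [-64.2 228.1   2. ] ('turn(world ccw-> -tool z)', np.float64(54.8)) F [-0.4944 -0.4104 -0.7183] w 0.0562 q7 -2.07
```

```bash
python3 -m creep '[[[-0.01,0.04,0,-10,0],[-0.025,0.09,0,-20,0],[-0.04,0.14,0,-30,0],[-0.055,0.19,0,-40,0],[-0.064,0.228,0,-50,0],[-0.064,0.228,0,-60,0],[-0.064,0.228,0,-70,0],[-0.064,0.228,0,-80,0],[-0.064,0.228,0,-90,0],[-0.064,0.228,0,-100,0],[-0.064,0.228,0,-110,0],[-0.064,0.228,0,-120,0],[-0.064,0.228,0,-125,0],[-0.064,0.228,0,-125,0],[-0.064,0.228,0,-125,0]]]'
python3 - <<'E'
from h import *
s=cams.capture("scene"); t=cams.capture("top"); cv2.imwrite("pics/s6.png",s);cv2.imwrite("pics/t6.png",t)
crop(s,290,150,110,130,5,"pics/k1.png",.6); crop(t,240,210,100,80,7,"pics/k2.png",.5)
go(.498,.068,.099,32)
E
```

```text
t: 11.55
ee_pos: [0.4975, 0.068, 0.1761]
tcp_rot: [[-0.526, 0.851, 0.008], [0.851, 0.526, 0.004], [-0.001, 0.009, -1.0]]
force: [-0.5, 0.4, -0.2]
gripper_width: 0.0469
t 11.65 tcp [0.4978 0.0681 0.1766] jaw deg 31.8 shift mm [-0.1 -0.7 77.6] ('turn(world ccw-> -tool z)', np.float64(-0.2)) F [ 0.497  -0.4711 -0.2242] w 0.047 q7 0.01
```

View pics/k1.png

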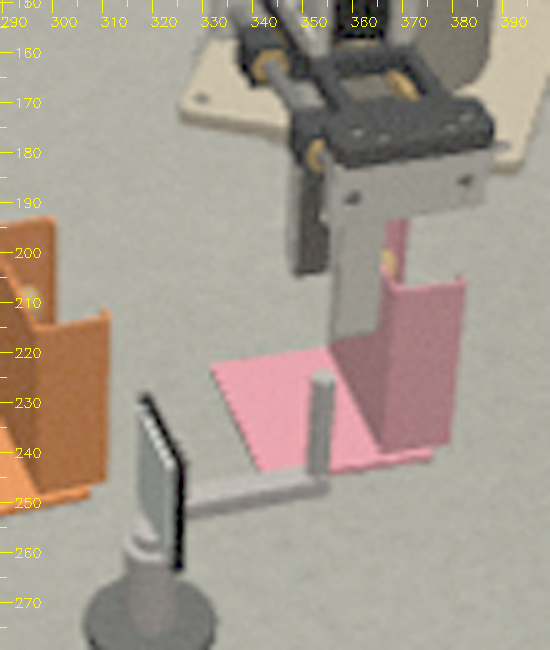

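View pics/k2.png

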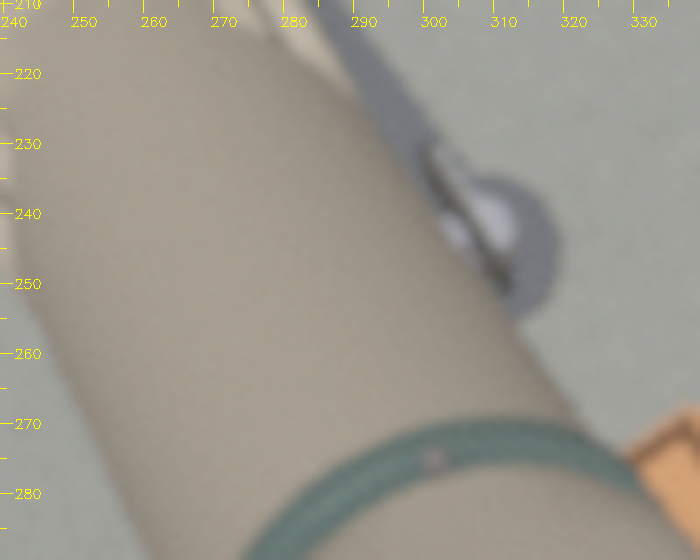

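The two finger tips, at about (352,204) and (360,217), straddle the line above the pin top at (354,225). I'll descend and close.

```bash
python3 -m creep '[[[0,-0.001,0.03,0,0],[0,-0.001,0.055,0,0],[0,-0.001,0.078,0,0],[0,-0.001,0.078,0,0],[0,-0.001,0.078,0,0.9],[0,-0.001,0.078,0,0.9],[0,-0.001,0.078,0,0.9],[0,-0.001,0.078,0,0.9],[0,-0.001,0.078,0,0.9],[0,-0.001,0.078,0,0.9]]]'
python3 - <<'E'
from h import *
o=readout.get_obs(); go(.498,.068,.099,32); print(o["moment"])
s=cams.capture("scene"); t=cams.capture("top"); cv2.imwrite("pics/s7.png",s);cv2.imwrite("pics/t7.png",t)
crop(s,290,150,110,130,5,"pics/l1.png",.6)
E
```

```text
t: 12.9
ee_pos: [0.4975, 0.0676, 0.099]
tcp_rot: [[-0.526, 0.85, 0.009], [0.85, 0.526, 0.003], [-0.002, 0.009, -1.0]]
force: [-1.5, -1.9, 6.1]
gripper_width: 0.0111
t 12.9 tcp [0.4975 0.0676 0.099 ] jaw deg 31.7 shift mm [ 0.1  0.6 -0. ] ('turn(world ccw-> -tool z)', np.float64(-0.3)) F [-1.4805 -1.9413  6.1095] w 0.0111 q7 -0.08
[-0.3916  0.5105 -0.0187]
```

View pics/l1.png

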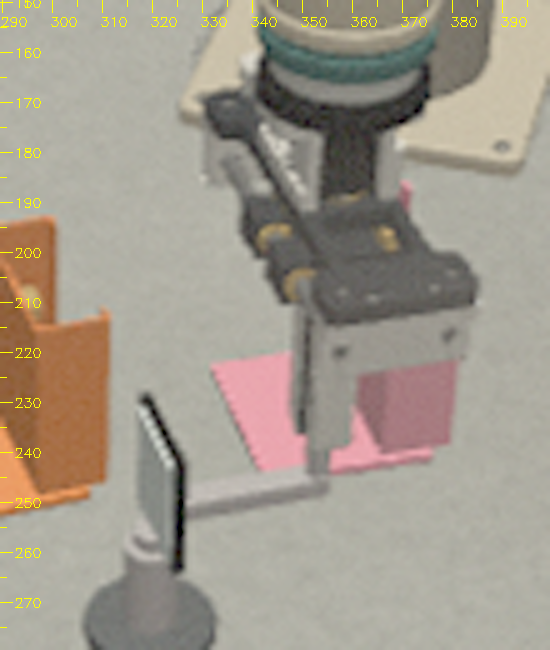

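The pin is gripped (opening 11.1 mm ≈ the 12 mm pin). Before swinging I'll refine the pivot and the camera and screw directions with overlays on the initial pictures.

```bash
cat > ov.py <<'E'
from h import *
s=cv2.imread("pics/scene0.png");t=cv2.imread("pics/top0.png")
def pan(n,x0,y0,w,h,k,lines,fn,g=.5):
    im=s if n=="scene" else t
    c=cv2.resize(im[y0:y0+h,x0:x0+w],None,fx=k,fy=k,interpolation=cv2.INTER_CUBIC)
    c=(255*(c/255.)**g).astype('uint8'); d=c.copy()
    for X,col in lines:
        p=((np.array([proj(n,q) for q in X])-[x0,y0]+.5)*k).astype(int); cv2.polylines(d,[p],False,col,1)
    cv2.imwrite(fn,np.hstack([c,d]) )
def circ(c,r): return [(c[0]+r*np.cos(a),c[1]+r*np.sin(a),c[2]) for a in np.linspace(0,2*np.pi,60)]
def rig(px,py,phi,n0):
    p=np.array([px,py]); u=np.array([np.cos(phi),np.sin(phi)]); v=np.array([-u[1],u[0]]); n=np.array([np.cos(n0),np.sin(n0)]); m=np.array([-n[1],n[0]])
    A=lambda q,z:(q[0],q[1],z)
    L=[(circ((px,py,.010),.0285),(0,0,255))]
    L+=[([A(p+u*.03,.006),A(p+u*.25,.006)],(0,255,0))]
    b=[p+u*.2+v*.0175,p+u*.255+v*.0175,p+u*.255-v*.0175,p+u*.2-v*.0175]; L+=[([A(q,.113) for q in b+b[:1]],(0,255,255))]
    for dpt in(0,-.007): L+=[([A(p+n*dpt+m*.028,.058),A(p+n*dpt+m*.028,.122),A(p+n*dpt-m*.028,.122),A(p+n*dpt-m*.028,.058),A(p+n*dpt+m*.028,.058)],(255,0,255))]
    e=p-n*.08; L+=[(circ(A(e,.136),.006),(255,0,0)),([A(e+m*.007,.08),A(p+m*.007-n*.007,.08)],(255,0,0)),([A(e-m*.007,.08),A(p-m*.007-n*.007,.08)],(255,0,0))]
    return L
E
python3 - <<'E'
from ov import *
print(tri((319.5,273),(308.3,245.5)))
L=rig(.540,.001,np.radians(35),np.radians(-57.5))
pan("scene",305,215,75,75,5,L,"pics/m1.png"); pan("scene",325,270,60,90,6,L,"pics/m2.png",.4)
pan("top",272,225,55,40,7,L,"pics/m3.png",.45); pan("top",240,155,75,100,5,L,"pics/m4.png",.45)
E
```

```text
(array([0.5401, 0.0015, 0.0103]), array([ 0.6621,  0.0218,  0.7591, -0.199 ]))
```

View pics/m1.png

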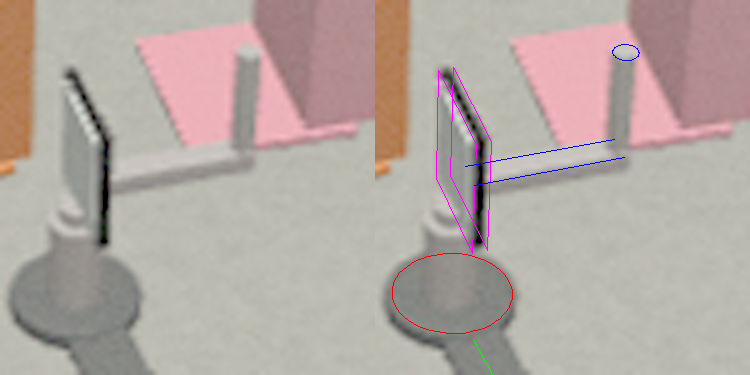

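View pics/m2.png

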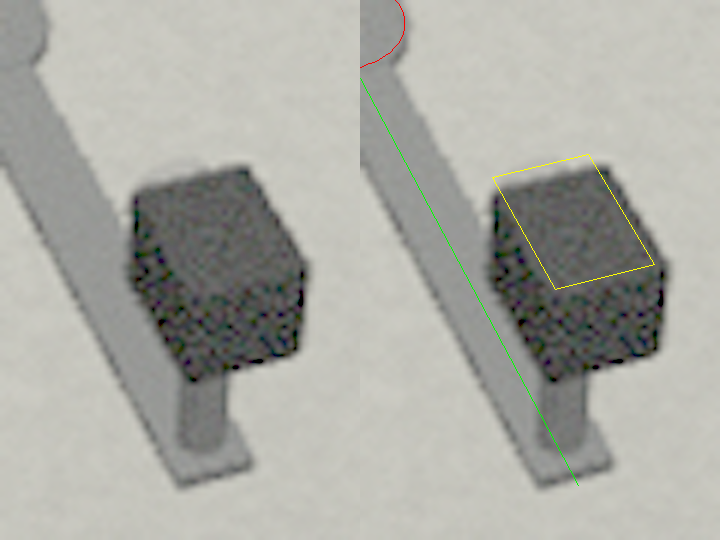

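View pics/m3.png

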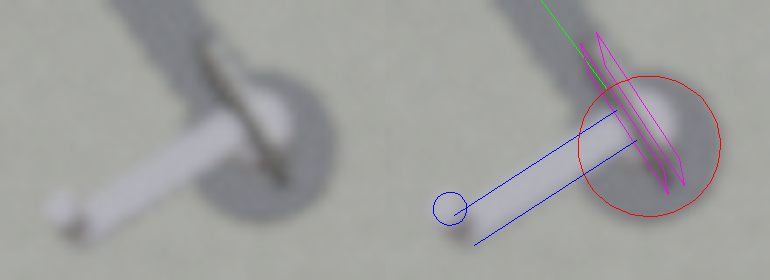

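View pics/m4.png

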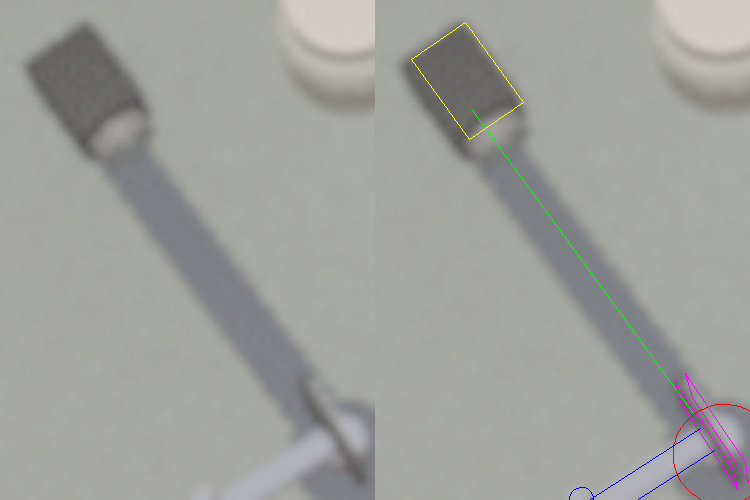

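```bash
python3 - <<'E'
from ov import *
from scipy.ndimage import map_coordinates
phi=np.radians(35); u=np.array([np.cos(phi),np.sin(phi)]); v=np.array([-u[1],u[0]]); p=np.array([.540,.001])
g={n:cv2.cvtColor(i,cv2.COLOR_BGR2GRAY).astype(float) for n,i in(("scene",s),("top",t))}
zb=.008
for n,rng in(("top",np.arange(.06,.155,.01)),("scene",np.arange(.06,.17,.01))):
    Lx=[];
    for a in rng:
        w=np.arange(-.03,.0301,.0005)
        prof=np.zeros(len(w))
        for da in np.linspace(-.004,.004,5):
            q=np.array([proj(n,(*(p+u*(a+da)+v*b),zb)) for b in w]); prof+=map_coordinates(g[n],[q[:,1],q[:,0]],order=3)
        prof/=5; prof=cv2.GaussianBlur(prof[None],(0,0),2)[0]
        gr=np.gradient(prof); lo,hi=w[np.argmin(gr)],w[np.argmax(gr)]
        Lx.append((a,lo,hi)); 
    Lx=np.array(Lx); c=np.polyfit(Lx[:,0],(Lx[:,1]+Lx[:,2])/2,1); print(n,"slope deg",np.degrees(c[0]),"offset at pivot",c[1]); print((Lx*1000).round(1).tolist())
E
```

```text
top slope deg 0.7639437268410987 offset at pivot 0.0012000000000000292
[[60.0, -12.5, 17.0], [70.0, -13.0, 17.5], [80.0, -13.0, 16.5], [90.0, -13.0, 17.5], [100.0, -12.0, 17.5], [110.0, -12.5, 18.0], [120.0, -12.5, 17.5], [130.0, -11.0, 18.0], [140.0, -12.5, 18.0], [150.0, -12.0, 18.5]]
scene slope deg -8.889860894730875 offset at pivot 0.01265559440559443
[[60.0, -17.5, 15.0], [70.0, -17.5, 15.0], [80.0, -17.5, 14.5], [90.0, -17.5, 15.5], [100.0, -17.0, 15.0], [110.0, -17.0, 15.5], [120.0, 19.0, 14.5], [130.0, -16.5, -12.5], [140.0, -16.5, -12.5], [150.0, -16.5, -12.5], [160.0, -16.5, -12.5], [170.0, -16.5, -12.0]]
```

```bash
cat > lev.py <<'E'
from h import *
from scipy.ndimage import map_coordinates
def lever(img,n,piv,n0deg,rng,W=.02,zb=.08,show=True):
    g=cv2.cvtColor(img,cv2.COLOR_BGR2GRAY).astype(float)
    n0=np.radians(n0deg); u=-np.array([np.cos(n0),np.sin(n0)]); v=np.array([-u[1],u[0]]); L=[]
    for a in rng:
        w=np.arange(-W,W+1e-6,.0005); prof=0
        for da in np.linspace(-.003,.003,5):
            q=np.array([proj(n,(*(piv+u*(a+da)+v*b),zb)) for b in w]); prof=prof+map_coordinates(g,[q[:,1],q[:,0]],order=3)
        prof=cv2.GaussianBlur(prof[None]/5,(0,0),3)[0]; gr=np.gradient(prof)
        i,j=np.argmax(gr),np.argmin(gr); L.append((a,w[i],w[j]))
    L=np.array(L)
    for c in(1,2):
        f=np.polyfit(L[:,0],L[:,c],1); print(n,"edge",c,"slope deg",np.degrees(np.arctan(f[0])).round(2),"off",f[1].round(4))
    print((L*1000).round(1).tolist())
E
python3 - <<'E'
from lev import *
s=cv2.imread("pics/scene0.png");t=cv2.imread("pics/top0.png"); p=np.array([.54,.001])
lever(t,"top",p,-57.5,np.arange(.025,.068,.005)); lever(s,"scene",p,-57.5,np.arange(.02,.068,.005))
E
```

```text
top edge 1 slope deg 9.37 off -0.0135
top edge 2 slope deg -2.48 off 0.007
[[25.0, -8.0, 6.0], [30.0, -7.5, 6.0], [35.0, -7.5, 5.5], [40.0, -8.0, 5.0], [45.0, -8.5, 5.0], [50.0, -8.5, 4.5], [55.0, -8.5, 4.5], [60.0, 10.5, 4.5], [65.0, -8.5, 4.5]]
scene edge 1 slope deg 0.31 off -0.0057
scene edge 2 slope deg 0.56 off -0.0167
[[20.0, -6.0, -16.5], [25.0, -5.5, -16.5], [30.0, -5.5, -16.5], [35.0, -5.5, -16.0], [40.0, -5.0, -16.5], [45.0, -5.0, -16.5], [50.0, -5.5, -16.0], [55.0, -5.5, -16.5], [60.0, -5.5, -16.0], [65.0, -5.5, -16.0]]
```

```bash
python3 - <<'E'
from h import *
o=readout.get_obs(); R=np.array(o["tcp_rot"]); e=np.array(o["ee_pos"]); P0=np.array([.540,.001]); d=e[:2]-P0
for k in range(1,9):
    a=np.radians(5*k if k<8 else 39.7); w=P0+np.array([[np.cos(a),-np.sin(a)],[np.sin(a),np.cos(a)]])@d
    sh=R.T@(np.r_[w,.099]-e); print(k,(sh*1000).round(1),w)
print(o["t"],e,o["force"])
E
```

```text
1 [-0.4 -6.9 -0.1] [0.4918 0.0636]
2 [ -1.4 -13.7  -0.2] [0.4866 0.0591]
3 [ -3.  -20.4  -0.2] [0.4817 0.0543]
4 [ -5.2 -26.9  -0.3] [0.4773 0.049 ]
5 [ -7.9 -33.3  -0.3] [0.4733 0.0433]
6 [-11.2 -39.3  -0.4] [0.4699 0.0374]
7 [-14.9 -45.1  -0.4] [0.467  0.0311]
8 [-19.  -50.2  -0.5] [0.4648 0.025 ]
13.0 [0.4975 0.0675 0.0989] [-0.2044 -0.7688  6.195 ]
```

```bash
python3 -m creep '[[[-0.0001,-0.0035,0,-2.5,0.9],[-0.0004,-0.007,0,-5,0.9],[-0.0008,-0.0103,0,-7.5,0.9],[-0.0014,-0.0137,0,-10,0.9],[-0.0021,-0.017,0,-12.5,0.9],[-0.003,-0.0204,0,-15,0.9],[-0.004,-0.0236,0,-17.5,0.9],[-0.0052,-0.0269,0,-20,0.9],[-0.0052,-0.0269,0,-20,0.9]]]'
python3 - <<'E'
from h import *
o=readout.get_obs(); F=o["force"]; e=o["ee_pos"]
n=np.radians(-37.5); print("radial(n)",F[0]*np.cos(n)+F[1]*np.sin(n),"tang",-F[0]*np.sin(n)+F[1]*np.cos(n)); print(e,np.hypot(*(e[:2]-[.54,.001])))
go(.4648,.025,.099,72)
E
```

```text
t: 14.12
ee_pos: [0.4772, 0.049, 0.0989]
tcp_rot: [[-0.786, 0.618, 0.009], [0.618, 0.786, 0.004], [-0.005, 0.008, -1.0]]
force: [-0.3, 2.3, 5.9]
gripper_width: 0.0118
radial(n) -1.6618010070477138 tang 1.6111396238559406
[0.4772 0.049  0.0989] 0.07904919631882644
t 14.12 tcp [0.4772 0.049  0.0989] jaw deg 51.8 shift mm [ -5.1 -26.6  -0.3] ('turn(world ccw-> -tool z)', np.float64(-20.2)) F [-0.3376  2.2898  5.9102] w 0.0118 q7 0.19
```

```bash
python3 -m creep '[[[-0.0001,-0.0034,0,-2.5,0.9],[-0.0004,-0.0069,0,-5,0.9],[-0.0008,-0.0103,0,-7.5,0.9],[-0.0014,-0.0137,0,-10,0.9],[-0.0021,-0.017,0,-12.5,0.9],[-0.003,-0.0204,0,-15,0.9],[-0.004,-0.0236,0,-17.5,0.9],[-0.0051,-0.0266,0,-19.9,0.9],[-0.0051,-0.0266,0,-19.9,0.9],[-0.0051,-0.0266,0,-19.9,0.9]]]'
python3 - <<'E'
from lev import *
o=readout.get_obs(); F=o["force"]; e=o["ee_pos"]
n=np.radians(-17.8); print("radial(n)",F[0]*np.cos(n)+F[1]*np.sin(n),"tang",-F[0]*np.sin(n)+F[1]*np.cos(n)); print(e,np.hypot(*(e[:2]-[.54,.001])))
go(.4648,.025,.099,72)
s=cams.capture("scene"); t=cams.capture("top"); cv2.imwrite("pics/s8.png",s);cv2.imwrite("pics/t8.png",t)
crop(s,290,200,80,90,7,"pics/n1.png",.5);crop(t,265,205,60,60,10,"pics/n2.png",.5)
E
```

```text
t: 15.38
ee_pos: [0.4645, 0.0249, 0.0989]
tcp_rot: [[-0.95, 0.312, 0.009], [0.312, 0.95, 0.004], [-0.007, 0.006, -1.0]]
force: [-0.4, 2.0, 6.2]
gripper_width: 0.0112
radial(n) -0.9874232956982304 tang 1.8010512111318226
[0.4645 0.0249 0.0989] 0.07919971177342869
t 15.38 tcp [0.4645 0.0249 0.0989] jaw deg 71.8 shift mm [-0.3  0.2 -0.1] ('turn(world ccw-> -tool z)', np.float64(-0.2)) F [-0.3896  2.0167  6.249 ] w 0.0112 q7 0.49
```

View pics/n1.png

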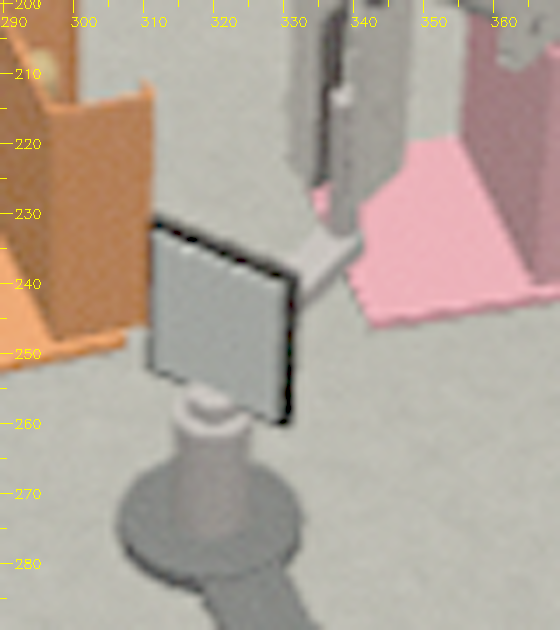

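View pics/n2.png

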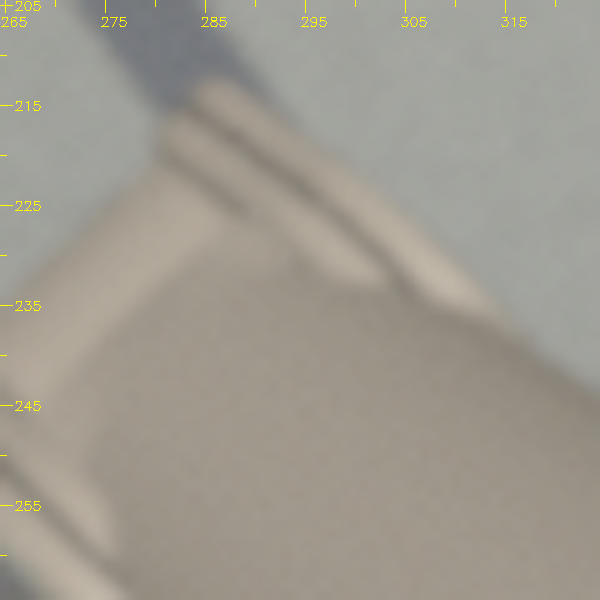

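```bash
python3 - <<'E'
from ov import *
import ov
ov.s=cv2.imread("pics/s8.png")
c=lambda x,y:(290+x/7-.5,200+y/7-.5)
for a,b,z in(((155,212),(298,272),.122),((155,230),(290,285),.122),((150,367),(287,427),.058)):
    A,B=atz("scene",c(*a),z),atz("scene",c(*b),z); d=B-A; print(A[:2],B[:2],np.hypot(*d[:2]),"normal",np.degrees(np.arctan2(d[1],d[0]))-90, "mid",(A+B)[:2]/2)
for i,n in enumerate((-17.8,)):
    L=rig(.5390,.0002,np.radians(35.6),np.radians(n)); L=[l for l in L if l[1]!=(255,0,0)]
    pan("scene",300,220,45,65,8,L,f"pics/o{i}.png",.45)
E
```

```text
[ 0.5245 -0.0252] [0.5418 0.0273] 0.05526001891086063 normal -18.25809846870706 mid [0.5331 0.0011]
[ 0.5337 -0.0226] [0.549  0.0265] 0.05140851958522591 normal -17.32556030352795 mid [0.5413 0.002 ]
[ 0.5265 -0.0256] [0.5435 0.0262] 0.05446481640782412 normal -18.229015095465726 mid [0.535  0.0003]
```

View pics/o0.png

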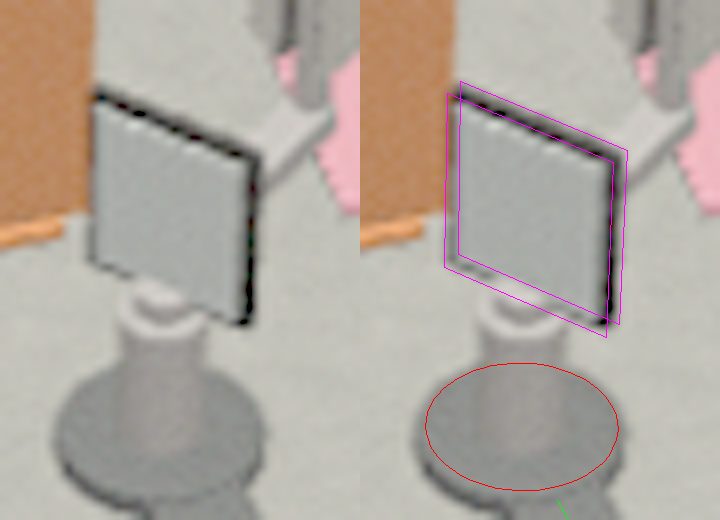

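```bash
python3 - <<'E'
from ov import *
def stud(M,wd,off):
    w=np.array([np.cos(wd),np.sin(wd)]); f=np.array([-w[1],w[0]]); M=np.array(M); A=lambda q,z:(q[0],q[1],z)
    L=[([A(M+w*.046+f*.035,.108),A(M+w*.046,.108),A(M-w*.046,.108),A(M-w*.046+f*.035,.108)],(255,0,255))]
    L+=[([A(M+w*.009*np.cos(a)+f*off,.09+.009*np.sin(a)) for a in np.linspace(0,6.3,40)],(255,0,0))]
    return L
pan("top",362,190,52,52,7,stud((.6125,-.2113),np.radians(37.3),.007),"pics/p1.png",.45)
pan("scene",205,220,45,50,8,stud((.6126,-.2132),np.radians(37.0),.007),"pics/p2.png",.5)
E
```

```text
(no output)
```

View pics/p1.png

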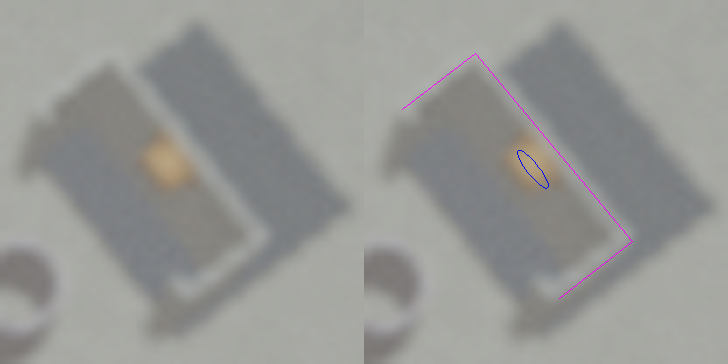

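View pics/p2.png

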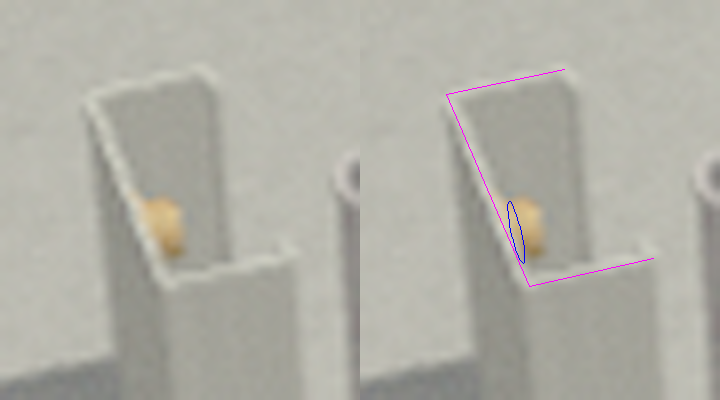

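View pics/s8.png

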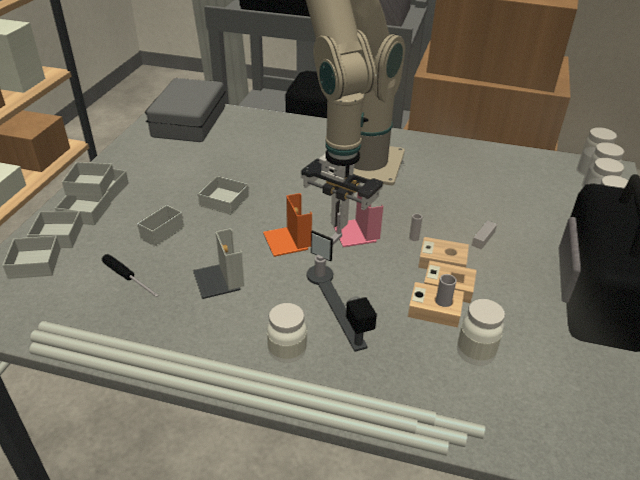

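```bash
python3 - <<'E'
from h import *
o=readout.get_obs(); print(o["t"],o["ee_pos"],np.abs(o["qd"]).max(),o["force"],o["gripper_width"])
P0=np.array([.540,.001]); print("n",np.degrees(np.arctan2(*(P0-o["ee_pos"][:2])[::-1])))
E
```

```text
15.475 [0.4645 0.025  0.0989] 0.0015857964994191774 [-0.709   2.0471  7.5434] 0.01124553806990305
n -17.610948567568773
```

Bystanders are unmoved and the tube is still seated at (447,288). The mirror normal reads −17.6° from the pin pose and −17.9° from the image, and the target is −18.05°. I'll make one small trim and hold.

```bash
python3 -m creep '[[[0,0.0005,0,0.3,0.9],[0,0.0005,0,0.3,0.9],[0,0.0005,0,0.3,0.9],[0,0.0005,0,0.3,0.9],[0,0.0005,0,0.3,0.9],[0,0.0005,0,0.3,0.9]]]'
python3 - <<'E'
from h import *
o=readout.get_obs(); print(o["ee_pos"],np.abs(o["qd"]).max(),o["force"],o["gripper_width"])
P0=np.array([.540,.001]); print("n",np.degrees(np.arctan2(*(P0-o["ee_pos"][:2])[::-1])))
from station import ticket
print(ticket.sign_off())
E
```

```text
t: 16.23
ee_pos: [0.4646, 0.0254, 0.099]
tcp_rot: [[-0.949, 0.316, 0.009], [0.316, 0.949, 0.004], [-0.007, 0.006, -1.0]]
force: [0.2, 0.6, 4.2]
gripper_width: 0.0116
[0.4646 0.0254 0.099 ] 0.001360726582062469 [0.1774 0.5729 4.2283] 0.011586409030675536
n -17.926409912881617
the job is handed in; nothing more can be done
None
```

I put the steel tube back in the wide-hole block and let go. I then swung the mirror by its pin to the computed angle and handed the job in with the gripper still holding it, at about 16 s.

- **Tube:** My first lowering missed: the tube caught the edge of the hole because I had placed the hole about 3 mm too far out, and it slid a few millimetres in the grip. I lifted it, corrected the position and lowered it until it touched bottom. Afterwards the tube's rim was within half a pixel of where an upright, fully seated tube should appear.
- **Mirror:** The screw should be centred with the mirror's normal at −18.05° (world). The pin position put it at −17.9° at hand-in. The last picture, taken before a final 0.3° trim, also gave about −17.9°, with single edges from −17.3° to −18.3°. The remaining error should put the screw within a few millimetres of mid-mirror.
- **Disagreements:** The two cameras differed by about 2–4 mm, so I averaged them. I had no view through the rig's own camera to confirm the screw directly.
- **Other objects:** The last full picture showed the other loose things where they started. The joints were practically still, and the sideways force on the gripper was about 0.6 N.

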